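# Slide the full sharps bin into its counter bracket and bar it in

### The arm

A 6-joint arm with a two-finger parallel gripper is mounted at the origin on the work surface. World frame = base frame: x ahead of the robot, y to its left, z up, the work surface at z = 0. Lengths are in m, angles in rad, forces in N, time in s.
With the tool pointing down it reaches from about 0.35 to 0.975 m from the base axis. Payload 4.9 kg.
Tool frame: the origin (TCP) lies midway between the tips of the shut fingers; the grasp point (between the pads) lies 19 mm behind it; z points along the fingers, y is the direction in which the jaws open and shut (so a half turn about z gives the same grasp; the last joint's range is limited). The gripper opens to 85 mm and grips with 20 to 120 N. Pads are 22 mm wide; open, the fingers measure 114 mm over their backs; the gripper's body (76 mm by 85 mm) begins 54 mm behind the grasp point. The pads swing forward as they close: fully open they stand 13 mm farther back than shut.
Start: joints at [-1.362, 0.053, 1.613, -0, 1.476, -0.119], TCP at [0.201, -0.592, 0.231] pointing down, gripper open.
Joint ranges: [-3.01, 3.01], [-1.01, 2.22], [0.06, 2.58], [-1.02, 4.17], [0.09, 2.62], [-3.14, 3.14]. Speed limits (rad/s): [2.57, 2.57, 3.14, 3.14, 3.14, 3.14].

### API

Orientations are given as a unit quaternion [w, x, y, z].
In Python, from plant import state, grab_frame, camera_params, job_done, boxes_of gives the robot as it stands.
- The arm moves only by the tool step_arm, never from a script. Its argument "steps" is a list of rows, each a list of 4 numbers: the shift along the tool's x, y, z in mm, then the turn about the tool's z in degrees. A call has 1 to 8 rows; each row shifts and turns the pose as measured when the row begins, along the tool's axes as they then stand; what a row does not reach is not made up. A row lasts 1/10 s, in which the tool goes at most 50 mm and 8.59 degrees, less where a joint would pass 70% of its speed; a pose out of reach is approached as far as the arm can. A call is refused whole if a number of a shift passes 50 or a number of a turn 8.59, either way. A call with a gripper value outside its range is refused whole. "claw" is the opening in per cent of the stroke, from 0 (shut) to 100 (fully open), set as the call begins (left out, the last holds). The fingers move at their own pace and stop on an object; the grip force is fixed at half the most. Time passes only in rows, so rows that do not move let the fingers close. It gives the time, the measured TCP pose, the force and the opening at its end, in the units of the state.
- state(): the state, without advancing time (a new reading comes with each control period).
- grab_frame(name): name is "scene" or "top"; returns (picture, depth): 400x640x3 uint8, red, green, blue; 400x640 float32, m along the optical axis (not along the pixel's ray), 0 where there is no reading.
- camera_params(name): a dict with "mtx" (3x3 intrinsics, pixels), "extrinsics" (4x4, takes a point from camera to world coordinates). Camera axes: x right, y down, z forward; pixel columns grow to the right and rows downward; lengths in m; the calibration is good to about 2 mm. A picture is of the moment at which its call begins. camera_params takes no time and is no camera call.
- job_done(): hands the job in, once; it reports no verdict.
Trained networks look in the newest picture that a camera, given by its name, has taken for a name from the list of things; names that differ only in an ending like _2 or _b are one class to them, and where a whole thing is asked for, a point or a joint stands for the part that bears it (a point fixed in the world has none). Each returns a list of dicts, best first, with "p" (0 to 1); they miss things now and then, are a little off and sometimes report something else, mostly with a low value. They report only what shows in the picture. A call takes as long as a camera call. They do not tell look-alikes from the thing itself.
- boxes_of(camera, label): "box" ([left, top, width, height] in pixels, round what is visible of it).
The state is a dict: "time": time; "joint_pos": joint angles; "joint_vel": joint speeds; "joint_efforts": joint torques, N m; "tool_pos": TCP position; "tool_rot": TCP orientation; "contact_force": force on the tool from outside, world axes, zero at the start; "ft_torque": the same for the moment, N m; "gripper_width": opening from 0.0 (shut) to 1.0 (fully open).
Only numpy, scipy, OpenCV 4.12 (cv2) and the standard library are available. Lean on these libraries where they do the work, as an engineer would, in place of code of your own. Each camera call takes 0.05 s, during which the arm holds its last target. There are 200 camera calls.

### The job

The sharps bin is full and top-heavy: with the fingertips, push it along the counter, low down near its foot so that it slides upright and never tips, until it stands fully home against the back stop of its counter bracket. Then push the bracket's swing bar shut across the front of the bin, right up to its catch. Do not lift the bin or touch its carrying handle, leave everything else on the counter where it stands, and finish with the hand clear.

Things in the scene. Friction and masses are not known exactly. Their poses are not given: they have to be found in the camera images.
- bin: The sharps bin: tall loose plastic box, depth 90 (its x) x width 140 (its y) x height 194 mm to the top of the lid; walls upright and flat, the lid (top 24 mm) stands out 2 mm all round. Mass 1.2 to 2 kg, 6 to 14 N to slide (friction 0.5 to 0.7). Origin: centre of its underside, z up. Its +x face leads into the bracket; its -x face (blank label) looks away from the bracket and is the one to push.
- bin_foot (a point): A point on the bin's -x face, in the middle of its width, 30 mm above the counter: a good height to push at. The bin slides when pushed below about 45 mm above the counter, and may tip over when pushed above about 60 mm.
- bin_handle: The carrying handle of the bin: grey bail of 10 mm round bar, 100 mm long along the bin's y, standing 39 mm above the lid and 30 mm to the +x side of the bin's middle. Not to be touched. Origin: in the middle of the bin's lid, 194 mm above the counter.
- bracket: The bin's bracket, steel sheet screwed to the counter, open towards the robot's left. Origin: on the counter, at the centre of the bin's home place: a home bin has the same origin and axes; the bin slides in along +x. Back stop: plate 60 mm high, face at x = +46 mm. Side rails: 30 mm high, inner faces at y = -75 and +75 mm, from x = +48 to -42 mm. No floor plate in the way.
- bracket_mouth (a point): Middle of the bracket's open mouth, 30 mm above the counter, at x = -75 mm of the bracket: the front ends of the side rails, which flare outward from x = -42 mm, so the mouth is 180 mm wide and narrows to 150 mm. The bin starts in front of it, roughly but not exactly in line.
- bracket_hinge (a point): A point on the upright hinge axis of the swing bar, on the robot's side of the mouth: in the bracket's frame x = -58, y = -112 mm, at the bar's height, 42 mm above the counter. The hinge post below it is 16 mm thick and ends under the bar.
- bracket_catch (a point): The catch, on the far side of the mouth: steel upright 62 mm high, 22 mm wide, against which the shut bar rests. This point, on its face at the bar's height, is at x = -53, y = +107 mm of the bracket, 42 mm above the counter.
- bar_mid (a point): A point on the axis of the swing bar, 120 mm from the hinge axis, 42 mm above the counter: a good place to push it.
- bar (a joint): Angle (rad) of the swing bar about its upright axis. Round level steel bar, 10 mm thick, axis 42 mm above the counter, 215 mm long, ending in an 18 mm rubber ball (to 233 mm). 0 = shut: along the bracket's +y, 8 mm in front of a home bin. 1.57 points along the bracket's -x; it starts at 1.65 to 1.95, on the robot's side of the bin. Hinge friction 0.06 N m, no spring: it stays where it is left.
- beaker: Bystander: glass beaker, 64 mm wide, 85 mm high, on the robot's side of the bracket. Origin: centre of its underside.
- bottle: Bystander: white plastic bottle, 62 mm wide, 170 mm high, behind the bracket's back stop. Origin: centre of its underside.
- tray: Bystander: open steel instrument tray, 190 x 130 x 30 mm, with instruments, on the robot's left, beyond the bin. Origin: centre of its underside.
- jar: Bystander: glass jar with a steel lid, 72 mm wide, 100 mm high, right of the bracket. Origin: centre of its underside.
Not all that is in view belongs to the job. Leave any red look-alike of the bin alone.

How it is judged:
On the way, in this order (a step that is already met when the one before it is completed fails the run):
1. the bin stands home in the bracket, with the bar still open (x of bin in the frame of bracket above -0.006 m and angle between the x axis of bin and the x axis of bracket, either way round below 0.06 rad and angle between bin's own z axis and vertical below 0.05 rad and value of joint bar above 0.6 rad), for 0.2 s.
2. the bar is swung shut (value of joint bar below 0.05 rad), for 0.2 s.
At the end, for the whole second after the job is handed in: The bin stands upright (within 0.05 rad) on the counter, home in the bracket: its origin within 6 mm of the bracket's along the bracket's x and within 8 mm along its y, square to it within 0.06 rad, at rest; the swing bar is shut to within 0.05 rad (x of bin in the frame of bracket between -0.006 and 0.006 m and y of bin in the frame of bracket between -0.008 and 0.008 m and angle between the x axis of bin and the x axis of bracket, either way round below 0.06 rad and angle between bin's own z axis and vertical below 0.05 rad and height (world z) of bin below 0.006 m and value of joint bar below 0.05 rad and linear speed of bin below 0.02 m/s); the robot touches nothing.
It fails at once if the bin tips by more than 0.15 rad (angle between bin's own z axis and vertical above 0.15 rad).
It fails at once if the bin is lifted by more than 12 mm (height (world z) of bin above 0.012 m).
It fails at once if the robot touches the bin's carrying handle (contact force between any of the fingers, the arm and bin_handle above 0.5 N).
It fails at once if the beaker, bottle, tray or jar is moved by more than 20 mm or tipped over (distance of any of beaker, bottle, tray, jar from where it was at the start of the episode above 0.02 m or angle between any of beaker, bottle, jar's own z axis and vertical above 0.4 rad).
It also fails if it takes over 72 s, if anything falls off the work surface, if the arm or the gripper's body presses on something with over 40 N, if the wrist force passes 120 N, or if a joint passes its speed limit or range.

## Working session

There is one attempt and no reset: what is moved stays moved. The work goes in short steps, Python scripts to look and compute and a tool call to move; the robot and the scene stay as the last step left them, time stands still between calls to the robot, and variables do not carry over. Pictures are saved under pics/ and viewed, about 8 in all and at most 12, crops included, and the job is handed in when it is done.

Besides the shell and the picture viewer there is one more tool, called after "Call:" as name([rows], argument=value, ...), one row to a line, values as JSON. step_arm: Moves the arm, as the interface text tells. Its arguments: {"type":"object","properties":{"steps":{"type":"array"},"claw":{"type":"number"}},"required":["steps"]}

```bash
mkdir -p pics; cat > h.py <<'E'
import numpy as np, cv2
from plant import *
def pts(name,d):
    P=camera_params(name);K=np.array(P["mtx"]);E=np.array(P["extrinsics"])
    v,u=np.mgrid[:d.shape[0],:d.shape[1]]
    c=np.stack([(u-K[0,2])/K[0,0]*d,(v-K[1,2])/K[1,1]*d,d],-1)
    return c@E[:3,:3].T+E[:3,3]
def proj(name,p):
    P=camera_params(name);K=np.array(P["mtx"]);E=np.linalg.inv(np.array(P["extrinsics"]))
    c=E[:3,:3]@np.array(p)+E[:3,3];q=K@c;return q[:2]/q[2]
def save(name,fn,crop=None,s=1):
    im,d=grab_frame(name);im=im[...,::-1].copy();
    if crop: x,y,w,h=crop;im=im[y:y+h,x:x+w]
    cv2.imwrite("pics/"+fn,cv2.resize(im,None,fx=s,fy=s,interpolation=cv2.INTER_CUBIC));return d
E
python3 - <<'E'
from h import *
np.set_printoptions(precision=3,suppress=True)
for n in("top","scene"):
    d=save(n,n+"1.png");X=pts(n,d);np.save(n+".npy",X)
    print(n,np.array(camera_params(n)["extrinsics"]))
    for l in("bin","bracket","bar","bin_handle","beaker","bottle","tray","jar"):
        for b in boxes_of(n,l)[:3]:
            x,y,w,h=b["box"];print(l,round(b["p"],2),np.round(b["box"]),X[min(399,int(y+h/2)),min(639,int(x+w/2))])
print(state())
E
```

```text
top [[-0.009 -0.994  0.11   0.372]
 [-1.     0.007 -0.018  0.075]
 [ 0.017 -0.11  -0.994  1.454]
 [ 0.     0.     0.     1.   ]]
bin 0.67 [182. 248.  67.  45.] [0.331 0.296 0.197]
bin 0.61 [297. 118.  42.  67.] [0.619 0.049 0.198]
bracket 0.8 [271. 115. 133. 102.] [0.586 0.    0.187]
bracket 0.38 [410. 133.  32.  32.] [ 0.641 -0.236  0.117]
bar 0.91 [272. 196.  85.  17.] [0.506 0.055 0.001]
bar 0.62 [404. 195.  29.  33.] [ 0.477 -0.22   0.097]
bin_handle 0.58 [330. 125.   6.  47.] [0.621 0.011 0.225]
bin_handle 0.58 [181. 275.  51.  15.] [0.303 0.318 0.192]
beaker 0.68 [390. 214.  29.  27.] [ 0.44  -0.197 -0.   ]
bottle 0.91 [407. 132.  38.  31.] [ 0.644 -0.239  0.118]
tray 0.68 [196. 143.  49.  73.] [0.579 0.32  0.001]
jar 0.69 [405. 196.  33.  30.] [ 0.477 -0.225  0.098]
scene [[ 0.428  0.6   -0.676  1.354]
 [ 0.904 -0.28   0.324 -0.327]
 [ 0.006 -0.749 -0.662  0.928]
 [ 0.     0.     0.     1.   ]]
bin 0.89 [333.  96.  47.  79.] [0.374 0.286 0.149]
bracket 0.87 [234. 207.  82.  98.] [ 0.604 -0.088 -0.   ]
bracket 0.54 [272. 210.  27.  15.] [ 0.477 -0.006 -0.002]
bar 0.61 [271. 208.  31.  18.] [ 0.476 -0.002  0.   ]
bin_handle 0.56 [305. 178.  16.  38.] [0.623 0.015 0.193]
bin_handle 0.56 [336.  94.  34.  21.] [-0.022  0.501 -0.002]
beaker 0.89 [209. 195.  23.  38.] [ 0.472 -0.194  0.084]
bottle 0.94 [199. 243.  36.  57.] [ 0.68  -0.26   0.111]
tray 0.8 [357. 175.  73.  61.] [ 0.571  0.319 -0.002]
jar 0.87 [191. 214.  33.  34.] [ 0.51  -0.245  0.076]
{'time': 0.9, 'joint_pos': array([-1.362,  0.053,  1.613,  0.   ,  1.476, -0.119]), 'joint_vel': array([-0.   , -0.001,  0.   , -0.002, -0.   , -0.001]), 'joint_efforts': array([  0.   , -39.368, -37.047,  -0.   ,   0.001,  -0.   ]), 'tool_pos': array([ 0.201, -0.592,  0.231]), 'tool_rot': array([-0.   ,  0.987,  0.163,  0.   ]), 'contact_force': array([ 0.492, -0.224,  0.485]), 'ft_torque': array([-0.002,  0.048,  0.044]), 'gripper_width': 0.9998685684236097}
```

```bash
python3 - <<'E'
import cv2
im=cv2.imread("pics/top1.png")[90:300,160:460]
cv2.imwrite("pics/top1c.png",cv2.resize(im,None,fx=2.6,fy=2.6,interpolation=cv2.INTER_CUBIC))
E
```

```text
(no output)
```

View pics/top1c.png

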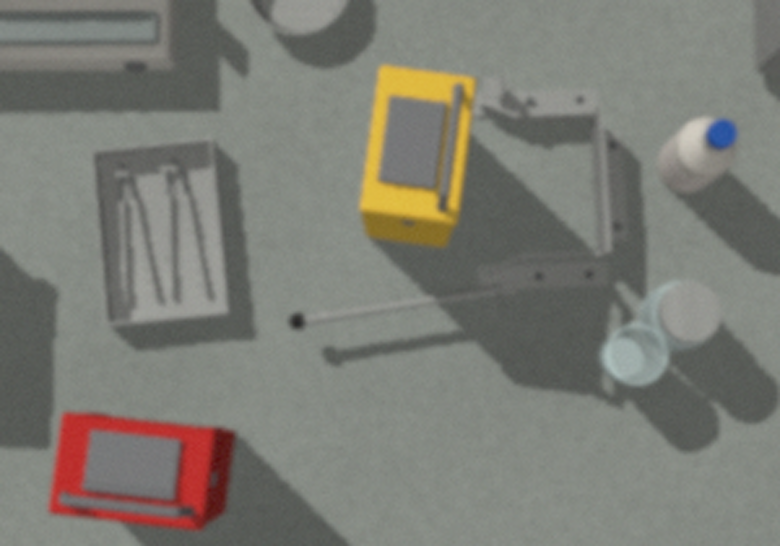

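View pics/scene1.png

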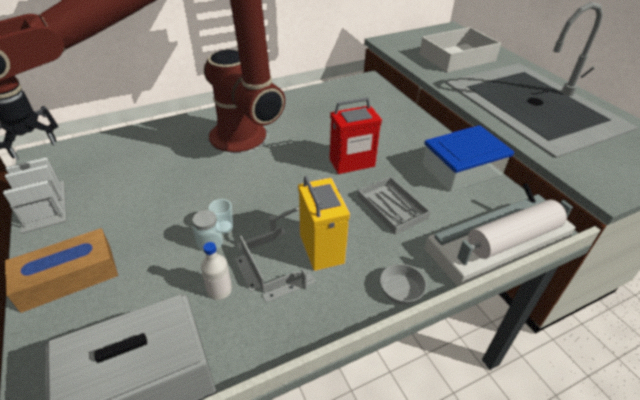

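The job's bin is the yellow one, at about (319,148) in the full top image. The red look-alike is at (215,270). The bracket is at about (370,165) and opens toward +y. The bar's ball is at about (274,213). Next I'll measure from the point cloud.

```bash
cat >> h.py <<'E'
def binpose(im,X):
    r,g,b=[im[...,i].astype(int) for i in range(3)]
    # yellow lid + anything enclosed at lid height
    reg=(X[...,2]>.18)&(X[...,2]<.205)
    y=(r-b>60)&(g-b>40)&reg
    q=X[y][:,:2]
    q=q[np.linalg.norm(q-np.median(q,0),axis=1)<.11]
    lab=cv2.minAreaRect((q*1000).astype(np.float32));return lab,X[y][:,2].mean(),len(q)
E
python3 - <<'E'
from h import *
np.set_printoptions(precision=3,suppress=True)
im,d=grab_frame("top");X=pts("top",d)
print(binpose(im,X))
z=X[...,2]
reg=(X[...,0]>.42)&(X[...,0]<.72)&(X[...,1]<-.0)&(X[...,1]>-.2)
bx=lambda m:(m.sum(),)
m=reg&(z>.045)&(z<.075);print("stop",cv2.minAreaRect((X[m][:,:2]*1000).astype(np.float32)),m.sum())
m=reg&(z>.018)&(z<.04)
q=X[m]
for lo,hi in((.62,.72),(.42,.56)):
    s=q[(q[:,0]>lo)&(q[:,0]<hi)]; print(lo,len(s)); print(cv2.minAreaRect((s[:,:2]*1000).astype(np.float32)))
    # binned by y
    for y in np.arange(-.19,0.01,.02):
        t=s[abs(s[:,1]-y)<.01]
        if len(t):print(round(y,2),len(t),t[:,0].min(),t[:,0].max())
m=(z>.025)&(z<.06)&(X[...,0]>.44)&(X[...,0]<.56)&(X[...,1]>-.03)&(X[...,1]<.25)
q=X[m];
for y in np.arange(0,.24,.02):
    t=q[abs(q[:,1]-y)<.01]
    if len(t):print("bar",round(y,2),len(t),np.median(t,0))
# visual of height mask on image
E
```

```text
(((635.4693603515625, 39.99657440185547), (93.6781005859375, 145.09982299804688), 81.89070892333984), np.float64(0.1932596897392438), 1163)
stop ((571.1087646484375, -123.38917541503906), (204.8445281982422, 274.3162841796875), 75.77345275878906) 247
0.62 152
((694.14453125, -115.02654266357422), (157.31748962402344, 66.6318588256836), 53.24724578857422)
-0.15 57 0.6203845170137468 0.7058796716849313
-0.13 16 0.6984014384096227 0.7045521029325872
-0.11 15 0.6990744068418271 0.7035951650006175
-0.09 14 0.6991050199064088 0.7032154971370039
-0.07 19 0.6977007778231954 0.7055036660077116
-0.05 23 0.7031639479984526 0.719880548748098
-0.03 8 0.7106318939516929 0.719751557256527
0.42 114
((507.6663513183594, -126.49114990234375), (205.6290283203125, 120.46623992919922), 63.319480895996094)
-0.19 10 0.4219303708275939 0.463151985880668
-0.17 5 0.42223100593589474 0.5478474433117977
-0.15 24 0.42439518954530986 0.5584509185848574
-0.13 15 0.5465297254474483 0.5502941510908105
-0.11 15 0.5465254008407605 0.5502033068963387
-0.09 11 0.545393836385023 0.5501316155635094
-0.07 14 0.5046215175428689 0.5472305573248812
-0.05 17 0.5037900636602557 0.5414003415819669
-0.03 2 0.510352232113392 0.5316431671196999
-0.01 1 0.5000119041221216 0.5000119041221216
bar 0.0 28 [ 0.503 -0.001  0.045]
bar 0.02 26 [0.499 0.02  0.045]
bar 0.04 27 [0.497 0.04  0.045]
bar 0.06 30 [0.494 0.06  0.045]
bar 0.08 26 [0.491 0.081 0.047]
bar 0.1 26 [0.488 0.1   0.048]
bar 0.12 28 [0.485 0.12  0.046]
bar 0.14 26 [0.481 0.14  0.047]
bar 0.16 38 [0.478 0.162 0.047]
bar 0.18 7 [0.478 0.17  0.047]
```

```bash
python3 - <<'E'
from h import *
np.set_printoptions(precision=4,suppress=True)
X=np.load("top.npy");z=X[...,2];x=X[...,0];y=X[...,1]
def line(m,n):
    q=(X[m][:,:2]*1000).astype(np.float32);v=cv2.fitLine(q,cv2.DIST_HUBER,0,.01,.01).ravel();a=np.degrees(np.arctan2(v[1],v[0]));print(n,len(q),v[2:],"ang",a)
line((z>.02)&(z<.04)&(abs(x-.7015)<.006)&(y<-.07)&(y>-.14),"railL")
line((z>.02)&(z<.04)&(abs(x-.548)<.006)&(y<-.07)&(y>-.14),"railR")
m=(z>.045)&(z<.075)&(x>.56)&(x<.69)&(y<-.12)&(y>-.19)
line(m,"stop")
q=X[m];
for a in np.arange(.56,.69,.02):
    t=q[abs(q[:,0]-a)<.01]
    if len(t):print(round(a,2),len(t),t[:,1].min(),t[:,1].max(),t[:,2].mean())
line((z>.03)&(z<.055)&(abs(x-.49)<.02)&(y>0)&(y<.15),"bar")
# catch
m=(z>.045)&(z<.075)&(x>.69)&(x<.8)&(y>-.09)&(y<.05);q=X[m];print("catch",len(q),q.min(0),q.max(0),np.median(q,0)) if len(q) else 0
from plant import boxes_of
for n,zz in(("beaker",.085),("jar",.1),("bottle",.17)):
    m=(z>zz-.012)&(z<zz+.012)&(x>.4)&(x<.72)&(y<-.15)&(y>-.32);print(n,m.sum(),np.median(X[m],0))
E
```

```text
railL 52 [ 701.0766 -103.3312] ang -88.77144
railR 45 [ 547.7748 -105.8669] ang -87.398186
stop 111 [ 619.8411 -158.3292] ang 1.9531467
0.56 8 -0.16285390150834408 -0.1587436404868455 0.05605986300578028
0.58 19 -0.1627750744553978 -0.15748341691440884 0.05700452959207777
0.6 15 -0.16102308456026013 -0.15778314658341838 0.05825629429587125
0.62 18 -0.1615502600014712 -0.15692926356025685 0.056659819425855136
0.64 16 -0.16255663846479693 -0.15605683413889454 0.05545730086252251
0.66 18 -0.1605673278581629 -0.15562278449881986 0.0583449718096341
0.68 17 -0.16034303023546448 -0.15474841188879465 0.05626274827162761
bar 202 [491.6737  75.0295] ang -81.65307
catch 18 [ 0.719  -0.0593  0.0537] [ 0.7411 -0.0555  0.0651] [ 0.7285 -0.0573  0.0618]
beaker 358 [ 0.4673 -0.2136  0.0853]
jar 607 [ 0.487  -0.2365  0.1001]
bottle 107 [ 0.6483 -0.2565  0.1687]
```

Call:
step_arm([
  [0,0,-45,8.5],
  [0,0,-45,8.5],
  [24,-42,0,0],
  [24,-42,0,0],
  [24,-42,0,0],
  [24,-42,0,0],
  [24,-42,0,0],
  [24,-42,0,0],
])

```text
time: 1.75
tool_pos: [0.3416, -0.3327, 0.3247]
tool_rot: [-0.0, 1.0, 0.005, 0.001]
contact_force: [0.2, 0.2, 0.3]
gripper_width: 1.0
```

Call:
step_arm([
  [24,-42,0,0],
  [24,-42,0,0],
  [24,-42,0,0],
  [24,-42,0,0],
  [24,-42,0,0],
  [24,-42,0,0],
  [24,-42,0,0],
  [24,-42,0,0],
])

```text
time: 2.55
tool_pos: [0.5338, 0.0185, 0.3282]
tool_rot: [0.002, 1.0, 0.005, 0.006]
contact_force: [-0.0, -0.3, 1.2]
gripper_width: 1.003
```

```bash
python3 - <<'E'
from h import *
np.set_printoptions(precision=3,suppress=True)
s=state();print(s["time"],s["tool_pos"],s["tool_rot"],s["joint_pos"])
d=save("scene","sc2.png",(200,20,300,240),2.6)
X=np.load("top.npy");m=(X[...,2]>.015)&(X[...,0]>.7)&(X[...,1]>.02)&(X[...,1]<.25)&(X[...,0]<.87)
q=X[m];print("bowl",len(q),q.min(0),q.max(0))
E
```

```text
2.55 [0.534 0.018 0.328] [0.002 1.    0.005 0.006] [-0.103 -0.212  1.704 -0.003  1.638  1.458]
bowl 240 [0.7   0.021 0.016] [0.869 0.222 0.201]
```

View pics/sc2.png

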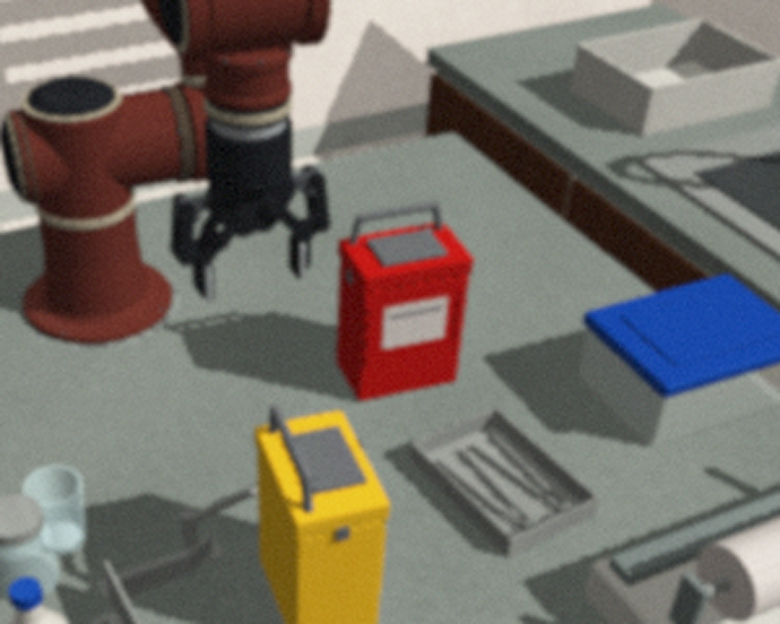

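The yellow bin is at (320,520) in the crop, with the tray, bar and bracket around it. In the gripper, the knuckles stand out about 18 mm beyond the finger backs and sit 60–100 mm above the tips. Pointing straight down, the knuckles would therefore touch the wall high up, before the fingertips do. I need to know how the tool's tilt behaves and what the gripper's real profile is.

Call:
step_arm([
  [10,-30,0,0],
  [10,-40,0,0],
  [10,-40,0,0],
  [10,-40,0,0],
  [10,-30,0,0],
  [0,-10,0,0],
  [0,0,0,0],
  [0,0,0,0],
])

```text
time: 3.4
tool_pos: [0.5839, 0.2256, 0.3274]
tool_rot: [0.0, 1.0, 0.011, 0.006]
contact_force: [-0.6, -0.0, -0.4]
gripper_width: 1.0
```

```bash
cat >> h.py <<'E'
from scipy.spatial.transform import Rotation as Ro
def tool():
    s=state();w,x,y,z=s["tool_rot"];return s,np.array(s["tool_pos"]),Ro.from_quat([x,y,z,w]).as_matrix()
E
python3 - <<'E'
from h import *
np.set_printoptions(precision=4,suppress=True)
s,p,R=tool();print(s["time"],p,"\n",R,s["joint_pos"],s["contact_force"])
# gripper profile from both cameras in tool frame
for n in("scene","top"):
    im,d=grab_frame(n);X=pts(n,d);L=(X-p)@R
    m=(abs(L[...,0])<.06)&(abs(L[...,1])<.1)&(L[...,2]>-.25)&(L[...,2]<.03)&(d>0)
    q=L[m];print(n,len(q))
    for z in np.arange(-.2,.03,.01):
        t=q[abs(q[:,2]-z)<.005]
        if len(t)>2:print(round(z,3),len(t),"x",np.percentile(t[:,0],[3,97]),"y",np.percentile(t[:,1],[2,98]))
E
```

```text
3.4 [0.5839 0.2256 0.3274] 
 [[ 0.9997  0.0211  0.0114]
 [ 0.0211 -0.9998 -0.0002]
 [ 0.0114  0.0005 -0.9999]] [ 0.2512  0.0091  1.4992 -0.0031  1.6222  1.8008] [-0.5701 -0.0456 -0.4412]
scene 3267
-0.2 129 x [-0.0098  0.0366] y [-0.0198  0.0379]
-0.19 140 x [-0.0094  0.0377] y [-0.0205  0.0381]
-0.18 98 x [-0.0026  0.0321] y [-0.0167  0.0342]
-0.17 197 x [-0.0186  0.0377] y [-0.0256  0.0376]
-0.16 142 x [-0.0131  0.0377] y [-0.0206  0.0396]
-0.15 141 x [-0.0063  0.0382] y [-0.0206  0.0396]
-0.14 124 x [-0.0079  0.0383] y [-0.0204  0.0396]
-0.13 105 x [-0.0123  0.0381] y [-0.0183  0.0398]
-0.12 78 x [-0.0097  0.0126] y [-0.0622  0.0666]
-0.11 237 x [-0.0072  0.0149] y [-0.0617  0.0704]
-0.1 201 x [-0.005   0.0208] y [-0.064   0.0718]
-0.09 156 x [-0.0099  0.0187] y [-0.0672  0.0732]
-0.08 195 x [-0.0128  0.0177] y [-0.0672  0.0731]
-0.07 166 x [-0.0098  0.0167] y [-0.0687  0.0754]
-0.06 106 x [-0.0093  0.0141] y [-0.0685  0.0751]
-0.05 49 x [-0.0068  0.0128] y [-0.0506  0.0585]
-0.04 68 x [-0.011   0.0127] y [-0.0538  0.0584]
-0.03 59 x [-0.0067  0.0121] y [-0.0522  0.0579]
-0.02 48 
[... 313 characters left out ...]
0.0191] y [-0.0167  0.0338]
-0.15 31 x [-0.0388 -0.0191] y [-0.0183  0.0343]
-0.14 30 x [-0.0387 -0.0217] y [-0.0186  0.0334]
-0.13 10 x [-0.0378 -0.0251] y [-0.0098  0.0302]
-0.12 53 x [-0.0126  0.0096] y [0.0546 0.0683]
-0.11 46 x [-0.0137  0.0094] y [0.0551 0.0697]
-0.1 22 x [-0.0147  0.0092] y [0.0394 0.0709]
-0.09 26 x [-0.0185  0.0094] y [-0.0044  0.0724]
-0.08 18 x [-0.0176  0.0079] y [-0.0606  0.0737]
-0.07 34 x [-0.0142  0.0057] y [-0.0616  0.075 ]
-0.06 25 x [-0.014   0.0004] y [-0.063   0.0746]
-0.05 4 x [-0.0129 -0.0083] y [-0.0574  0.0563]
-0.04 5 x [-0.0127 -0.0091] y [-0.0481  0.0477]
-0.03 3 x [-0.0086 -0.0051] y [0.0546 0.0573]
-0.02 4 x [-0.0121 -0.0088] y [-0.0468  0.0505]
```

Call:
step_arm([
  [0,0,0,-8.5],
  [0,0,0,-8.5],
  [0,0,0,-8.5],
  [0,0,0,-8.5],
  [0,0,0,-8.5],
  [0,0,0,-8.5],
  [0,0,0,-8.5],
  [0,0,0,-8.5],
])

```text
time: 4.3
tool_pos: [0.5841, 0.213, 0.33]
tool_rot: [0.005, 0.819, 0.574, 0.006]
contact_force: [0.6, 0.2, -0.1]
gripper_width: 1.0
```

Call:
step_arm([
  [0,0,0,-8.5],
  [0,0,0,-8.5],
  [0,0,0,-8.5],
  [0,0,0,0],
])

```text
time: 4.7
tool_pos: [0.5841, 0.2069, 0.3314]
tool_rot: [0.007, 0.671, 0.741, 0.005]
contact_force: [1.2, -0.5, 0.5]
gripper_width: 0.999
```

```bash
python3 - <<'E'
from h import *
np.set_printoptions(precision=4,suppress=True)
s,p,R=tool();print(s["time"],p,"\n",R)
X=np.load("top.npy");m=(X[...,2]>.012)&(X[...,2]<.12)&(X[...,0]>.71)&(X[...,1]>.04)&(X[...,1]<.25)&(X[...,0]<.87)
q=X[m];print(len(q))
for y in np.arange(.04,.25,.015):
    t=q[abs(q[:,1]-y)<.0075]
    if len(t):print(round(y,3),len(t),t[:,0].min(),t[:,0].max(),t[:,2].max())
E
```

```text
4.7 [0.5841 0.2069 0.3314] 
 [[-0.0996  0.9949  0.0168]
 [ 0.995   0.0997 -0.0026]
 [-0.0043  0.0164 -0.9999]]
192
0.115 57 0.8126317619274905 0.8694728538415537 0.04273499130601155
0.13 11 0.7958508600609144 0.817157729918526 0.03874812637776848
0.145 7 0.7919129049670016 0.8036925220654094 0.03929014962470845
0.16 9 0.7912490660661793 0.8585283304904667 0.0352500098227857
0.175 10 0.79067436431748 0.8266180404779497 0.037391460031594104
0.19 9 0.7948369414475208 0.8058409865939502 0.03502711773462175
0.205 33 0.8032569661376623 0.8687248709718585 0.04091192694281931
0.22 56 0.8160552513769863 0.8683970131542254 0.03952402099710306
```

Call:
step_arm([
  [0,0,0,8.5],
  [-22,37,0,0],
  [-22,37,0,0],
  [-22,37,0,0],
  [-22,37,0,0],
  [-22,37,0,0],
  [-22,37,0,0],
  [0,0,0,0],
])

```text
time: 5.5
tool_pos: [0.8019, 0.0463, 0.3352]
tool_rot: [0.007, 0.738, 0.674, 0.005]
contact_force: [-0.5, -0.2, -0.8]
gripper_width: 1.001
```

```bash
cat >> h.py <<'E'
O=np.array([.6246,-.1105]);YB=np.radians(-88.2)
EX=np.array([np.cos(YB),np.sin(YB)]);EY=np.array([-EX[1],EX[0]])
def binb():
    im,d=grab_frame("top");X=pts("top",d);r,zm,n=binpose(im,X)
    c=np.array(r[0])/1000;w,h=r[1];a=r[2]
    a=a if w<h else a+90   # direction of short side
    a=(a-np.degrees(YB)+90)%180-90
    print("bin b-frame x,y mm",np.round([(c-O)@EX*1000,(c-O)@EY*1000],1),"rel yaw deg",round(a,2),"size",np.round(r[1],1),"z",round(zm,4),n,"world",np.round(c,4))
def tb():
    s,p,R=tool();print("t",round(s["time"],2),"tcp",p.round(4),"b-frame",np.round([(p[:2]-O)@EX*1000,(p[:2]-O)@EY*1000],1),"tool-x yaw",round(np.degrees(np.arctan2(R[1,0],R[0,0])),1),"toolz",R[:,2].round(4),"F",np.round(s["contact_force"],1),"grip",round(s["gripper_width"],3))
E
python3 -c "
from h import *
tb();binb()"
```

```text
t 5.5 tcp [0.8019 0.0463 0.3352] b-frame [-151.1  182.2] tool-x yaw 84.8 toolz [ 0.0169 -0.003  -0.9999] F [-0.5 -0.2 -0.8] grip 1.001
bin b-frame x,y mm [-130.1 -620.8] rel yaw deg -1.8 size [0. 0.] z nan 0 world [0. 0.]
  return _methods._mean(a, axis=axis, dtype=dtype,
  ret = um.true_divide(
h.py:22: RuntimeWarning: Mean of empty slice.
  lab=cv2.minAreaRect((q*1000).astype(np.float32));return lab,X[y][:,2].mean(),len(q)
  ret = ret.dtype.type(ret / rcount)
```

```bash
python3 - <<'E'
from h import *
np.set_printoptions(precision=3,suppress=True)
im,d=grab_frame("scene");X=pts("scene",d);q=X[(X[...,2]>.26)&(abs(X[...,1]-.03)<.15)]
for x in np.arange(.5,.9,.04):
    t=q[abs(q[:,0]-x)<.02]
    if len(t)>3:print(round(x,2),len(t),"zmin",np.percentile(t[:,2],2),"zmax",t[:,2].max(),"y",t[:,1].min(),t[:,1].max())
print(state()["joint_pos"])
E
```

```text
0.5 191 zmin 0.5836573692829474 zmax 0.6376881587449923 y 0.004690987014901726 0.02033418441036694
0.54 337 zmin 0.5799625653634292 zmax 0.6473872242311327 y 0.004391788322695822 0.042483845401891374
0.58 577 zmin 0.5799391247850505 zmax 0.6496601543285877 y 0.004357749588622062 0.08177296147957258
0.62 551 zmin 0.5859928286848013 zmax 0.6468012831362873 y 0.004532899676962632 0.08402038091672931
0.66 575 zmin 0.5678811799142688 zmax 0.6416985103853547 y -0.005881271199949523 0.10141363641970141
0.7 1120 zmin 0.5681841676447892 zmax 0.6452043522596413 y -0.007379530489234343 0.1064858966488112
0.74 953 zmin 0.3534470729351768 zmax 0.6520906528036562 y -0.009039101642446423 0.10471860769458796
0.78 1061 zmin 0.41387607866110643 zmax 0.6579179399508106 y -0.019490507580505745 0.10393208844900176
0.82 6208 zmin 0.4310004643490691 zmax 0.6578668405389316 y -0.020325314330218502 0.10389264568069356
0.86 680 zmin 0.356605326421989 zmax 0.6227658831499451 y 0.027038842259577867 0.10058704258198092
[-0.03   0.424  1.006 -0.001  1.693  0.055]
```

Call:
step_arm([
  [3,0,45,0],
  [3,0,45,0],
  [0,0,45,0],
  [0,0,45,0],
  [0,0,45,0],
  [0,0,40,0],
  [0,0,20,0],
  [0,0,0,0],
])

```text
time: 6.4
tool_pos: [0.8056, 0.0619, 0.0607]
tool_rot: [0.012, 0.739, 0.673, 0.014]
contact_force: [-0.9, -1.1, -0.4]
gripper_width: 0.999
```

```bash
python3 - <<'E'
from h import *
tb();print(state()["joint_pos"]);save("scene","sc3.png",(220,60,220,230),2.6)
E
```

```text
t 6.4 tcp [0.8056 0.0619 0.0607] b-frame [-166.6  186.3] tool-x yaw 84.6 toolz [ 3.760e-02  5.000e-04 -9.993e-01] F [-0.9 -1.1 -0.4] grip 0.999
[-1.56401555e-02  5.75586571e-01  1.26661033e+00  1.12986882e-03
  1.26180318e+00  7.76239783e-02]
```

View pics/sc3.png

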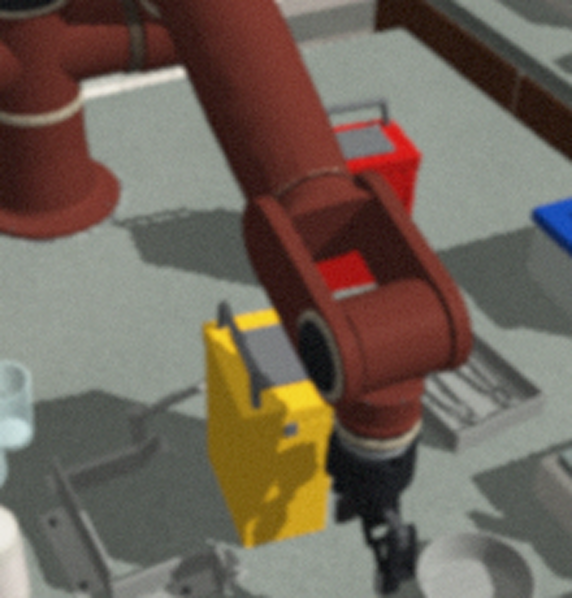

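```bash
python3 - <<'E'
from h import *
np.set_printoptions(precision=3,suppress=True)
im,d=grab_frame("scene");X=pts("scene",d)
red=(im[...,0].astype(int)-im[...,2]>25)&(im[...,1]<im[...,0]*.6)
q=X[red&(X[...,2]>.2)&(X[...,1]>-.1)&(X[...,1]<.17)&(X[...,0]>.5)]
for x in np.arange(.62,.9,.03):
    for lo,hi in((-.05,.03),(.03,.15)):
        t=q[(abs(q[:,0]-x)<.015)&(q[:,1]>lo)&(q[:,1]<hi)]
        if len(t)>3:print(round(x,2),lo,len(t),"zmin",np.percentile(t[:,2],1).round(3),"ymin",t[:,1].min().round(3))
E
```

```text
0.62 -0.05 175 zmin 0.397 ymin 0.015
0.62 0.03 412 zmin 0.428 ymin 0.03
0.65 -0.05 164 zmin 0.357 ymin 0.006
0.65 0.03 419 zmin 0.408 ymin 0.03
0.68 -0.05 216 zmin 0.34 ymin 0.004
0.68 0.03 768 zmin 0.334 ymin 0.03
0.71 -0.05 249 zmin 0.331 ymin 0.004
0.71 0.03 530 zmin 0.327 ymin 0.031
0.74 -0.05 233 zmin 0.324 ymin 0.004
0.74 0.03 237 zmin 0.336 ymin 0.1
0.77 -0.05 144 zmin 0.365 ymin 0.004
0.77 0.03 189 zmin 0.365 ymin 0.032
0.8 -0.05 207 zmin 0.269 ymin 0.003
0.8 0.03 487 zmin 0.303 ymin 0.03
0.83 -0.05 323 zmin 0.274 ymin 0.003
0.83 0.03 1312 zmin 0.269 ymin 0.03
```

Call:
step_arm([
  [0,0,30,0],
  [0,0,22,0],
  [0,0,0,0],
  [0,-7,0,0],
  [0,-7,0,0],
  [0,0,0,0],
])

```text
time: 7.1
tool_pos: [0.806, 0.0634, 0.0304]
tool_rot: [0.024, 0.739, 0.673, 0.026]
contact_force: [-0.3, 0.2, -0.5]
gripper_width: 1.002
```

```bash
python3 -c "
from h import *
tb();print(state()['joint_pos']);binb()" 2>/dev/null
```

```text
t 7.1 tcp [0.806  0.0634 0.0304] b-frame [-168.1  186.8] tool-x yaw 84.6 toolz [ 0.0701  0.     -0.9975] F [-0.3  0.2 -0.5] grip 1.002
[-1.37203357e-02  5.89252231e-01  1.30267442e+00  1.05102338e-03
  1.17953957e+00  7.99775158e-02]
bin b-frame x,y mm [-107.3   19.8] rel yaw deg -8.38 size [ 10.9 118.5] z 0.1931 161 world [ 0.6411 -0.0027]
```

Call:
step_arm([
  [0,0,0,0],
  [0,0,0,0],
  [0,0,0,0],
])

```text
time: 7.45
tool_pos: [0.8074, 0.0633, 0.0329]
tool_rot: [0.025, 0.739, 0.673, 0.027]
contact_force: [0.4, -0.2, 0.1]
gripper_width: 0.998
```

```bash
python3 -c "
from h import *
tb();s=state();print(s['joint_pos'],s['joint_efforts'],s['ft_torque'])" 2>/dev/null
```

```text
t 7.45 tcp [0.8074 0.0633 0.0329] b-frame [-168.   188.2] tool-x yaw 84.6 toolz [ 7.370e-02 -1.000e-04 -9.973e-01] F [ 0.4 -0.2  0.1] grip 0.998
[-1.38260712e-02  5.87349203e-01  1.30098994e+00  1.04289473e-03
  1.17945250e+00  7.99887096e-02] [ 2.21300876e-02 -5.87975264e+01 -3.43083036e+01  3.46204404e-03
 -2.31623668e-01 -3.17073962e-06] [ 0.02271894  0.08293009 -0.02399909]
```

Call:
step_arm([
  [0,-10,0,0],
  [0,-10,0,0],
])

```text
time: 7.65
tool_pos: [0.789, 0.0651, 0.0323]
tool_rot: [0.027, 0.739, 0.672, 0.029]
contact_force: [10.6, 2.6, 1.3]
gripper_width: 0.999
```

```bash
python3 -c "
from h import *
tb();s=state();print(s['joint_pos'],s['joint_efforts'],s['ft_torque'])" 2>/dev/null
```

```text
t 7.65 tcp [0.789  0.0651 0.0323] b-frame [-170.3  169.8] tool-x yaw 84.6 toolz [ 7.910e-02  2.000e-04 -9.969e-01] F [10.6  2.6  1.3] grip 0.999
[-1.19728476e-02  5.46919812e-01  1.35962054e+00  1.24331088e-03
  1.15591056e+00  8.23832764e-02] [ -0.53308591 -54.54637885 -30.35637617  -0.32966768   2.00314991
  -0.10472937] [ 0.19377231 -1.00992717 -0.07782893]
```

Call:
step_arm([
  [0,10,0,0],
  [0,5,18,0],
  [0,0,12,0],
  [0,0,5,0],
  [0,0,0,0],
])

```text
time: 8.15
tool_pos: [0.8057, 0.0639, -0.0029]
tool_rot: [0.026, 0.739, 0.673, 0.028]
contact_force: [-0.3, -0.6, -0.6]
gripper_width: 0.997
```

```bash
python3 -c "
from h import *
tb();s=state();print(s['joint_pos'])" 2>/dev/null
```

```text
t 8.15 tcp [ 0.8057  0.0639 -0.0029] b-frame [-168.6  186.5] tool-x yaw 84.6 toolz [ 0.0768 -0.     -0.997 ] F [-0.3 -0.6 -0.6] grip 0.997
[-1.31523781e-02  6.22521632e-01  1.31606719e+00  1.08806184e-03
  1.12615102e+00  8.05854900e-02]
```

Call:
step_arm([
  [0,-8,0,0],
  [0,-6,0,0],
  [0,-5,0,0],
  [0,-5,0,0],
  [0,-5,0,0],
  [0,-5,0,0],
])

```text
time: 8.75
tool_pos: [0.7788, 0.0675, 0.0015]
tool_rot: [0.034, 0.739, 0.672, 0.038]
contact_force: [7.9, 0.2, -1.1]
gripper_width: 1.003
```

```bash
python3 - 2>/dev/null <<'E'
from h import *
np.set_printoptions(precision=3,suppress=True)
tb()
im,d=grab_frame("top");X=pts("top",d)
r,g,b=[im[...,i].astype(int) for i in range(3)]
y=(r-b>60)&(g-b>40);q=X[y&(X[...,2]>.18)];print(len(q),q.min(0),q.max(0))
print(cv2.minAreaRect((q[:,:2]*1000).astype(np.float32)))
im,d=grab_frame("scene");X=pts("scene",d);r,g,b=[im[...,i].astype(int) for i in range(3)]
y=(r-b>60)&(g-b>40)&(X[...,2]>.185)&(X[...,2]<.203)&(X[...,0]>.5);q=X[y];print("scene",len(q),cv2.minAreaRect((q[:,:2]*1000).astype(np.float32)),q[:,2].std())
E
```

```text
t 8.75 tcp [0.779 0.068 0.002] b-frame [-173.1  159.7] tool-x yaw 84.6 toolz [ 0.103  0.001 -0.995] F [ 7.9  0.2 -1.1] grip 1.003
253 [ 0.372 -0.007  0.182] [0.694 0.075 1.454]
((529.8079223632812, 21.560203552246094), (33.11365509033203, 330.6458435058594), 76.98079681396484)
scene 542 ((627.316650390625, 21.20123291015625), (59.972686767578125, 145.07183837890625), 87.0007095336914) 0.0021468856590837098
```

Call:
step_arm([
  [0,-5,0,0],
  [0,-5,0,0],
  [0,12,0,0],
  [0,20,0,0],
  [0,0,-45,0],
  [0,0,-45,0],
  [0,0,-45,0],
  [0,0,-45,0],
])

```text
time: 9.65
tool_pos: [0.7766, 0.0659, 0.179]
tool_rot: [0.031, 0.739, 0.672, 0.035]
contact_force: [1.1, -0.8, 0.2]
gripper_width: 1.001
```

Call:
step_arm([
  [0,0,-45,0],
  [0,0,-45,0],
  [0,0,-45,0],
  [45,0,0,0],
  [48,0,0,0],
  [48,0,0,0],
  [48,0,0,0],
  [48,0,0,0],
])

```text
time: 10.45
tool_pos: [0.786, 0.3012, 0.3451]
tool_rot: [0.041, 0.742, 0.667, 0.046]
contact_force: [-0.1, -0.7, 0.5]
gripper_width: 1.001
```

```bash
python3 - 2>/dev/null <<'E'
from h import *
tb();binb()
E
```

```text
t 10.45 tcp [0.786  0.3012 0.3451] b-frame [-406.5  174.2] tool-x yaw 84.0 toolz [ 1.223e-01  6.000e-04 -9.925e-01] F [-0.1 -0.7  0.5] grip 1.001
bin b-frame x,y mm [-151.8   -0.2] rel yaw deg -0.82 size [145.3  93.6] z 0.1935 1186 world [0.6196 0.0413]
```

Call:
step_arm([
  [0,0,0,8.5],
  [0,0,0,8.5],
  [0,0,0,8.5],
  [0,0,0,8.5],
  [0,0,0,8.5],
  [0,0,0,8.5],
  [0,0,0,8.5],
  [0,0,0,8.5],
])

```text
time: 11.3
tool_pos: [0.779, 0.3165, 0.3459]
tool_rot: [0.004, 0.989, 0.134, 0.061]
contact_force: [0.1, -0.3, -0.5]
gripper_width: 1.001
```

Call:
step_arm([
  [0,0,0,8.5],
  [-40,0,0,0],
  [-40,20,0,0],
  [-40,30,0,0],
  [-30,30,0,0],
  [-15,20,0,0],
  [0,0,0,0],
])

```text
time: 12.0
tool_pos: [0.6187, 0.1945, 0.3218]
tool_rot: [-0.0, 0.996, 0.06, 0.06]
contact_force: [-0.1, 0.1, -0.1]
gripper_width: 0.997
```

```bash
python3 - 2>/dev/null <<'E'
from h import *
tb()
X=np.load("top.npy");m=(X[...,2]>.015)&(X[...,2]<.05)&(X[...,0]>.48)&(X[...,0]<.68)&(X[...,1]>.2)&(X[...,1]<.42);q=X[m];print(q.min(0),q.max(0))
for x in np.arange(.5,.68,.03):
    t=q[abs(q[:,0]-x)<.015];print(round(x,2),np.percentile(t[:,1],2))
E
```

```text
t 12.0 tcp [0.6187 0.1945 0.3218] b-frame [-305.     3.6] tool-x yaw 6.9 toolz [ 0.1186  0.0076 -0.9929] F [-0.1  0.1 -0.1] grip 0.997
[0.48057252 0.23847243 0.0150374 ] [0.67713069 0.38629627 0.03797742]
0.5 0.23910895279192132
0.53 0.24237659864383582
0.56 0.24455362366594854
0.59 0.24672504423807
0.62 0.2504739132918149
0.65 0.25352196988261616
0.68 0.25588110719839474
```

Call:
step_arm([
  [0,18,0,5],
  [0,0,0,0],
  [-4,0,40,0],
  [-5,0,45,0],
  [-5,0,45,0],
  [-5,0,45,0],
  [-4,0,40,0],
  [0,0,0,0],
])

```text
time: 12.8
tool_pos: [0.628, 0.1845, 0.1067]
tool_rot: [-0.006, 0.998, 0.02, 0.067]
contact_force: [-1.4, -0.2, -0.8]
gripper_width: 1.001
```

```bash
python3 - 2>/dev/null <<'E'
from h import *
tb();binb()
E
```

```text
t 12.8 tcp [0.628  0.1845 0.1067] b-frame [-294.8   12.6] tool-x yaw 2.2 toolz [ 0.1333  0.0154 -0.991 ] F [-1.4 -0.2 -0.8] grip 1.001
bin b-frame x,y mm [-152.1   -0.3] rel yaw deg -0.68 size [145.6  93.5] z 0.1934 1195 world [0.6196 0.0415]
```

Call:
step_arm([
  [-12,5,30,0],
  [-6,4,30,0],
  [-5,0,28,0],
  [-2,0,12,0],
  [0,0,0,0],
])

```text
time: 13.35
tool_pos: [0.6338, 0.1818, 0.0247]
tool_rot: [-0.01, 0.996, 0.022, 0.084]
contact_force: [-0.1, -0.2, 0.2]
gripper_width: 1.001
```

```bash
python3 - 2>/dev/null <<'E'
from h import *
tb();save("scene","sc4.png",(250,120,200,170),3)
E
```

```text
t 13.35 tcp [0.6338 0.1818 0.0247] b-frame [-291.9   18.4] tool-x yaw 2.5 toolz [ 0.1673  0.0229 -0.9856] F [-0.1 -0.2  0.2] grip 1.001
```

View pics/sc4.png

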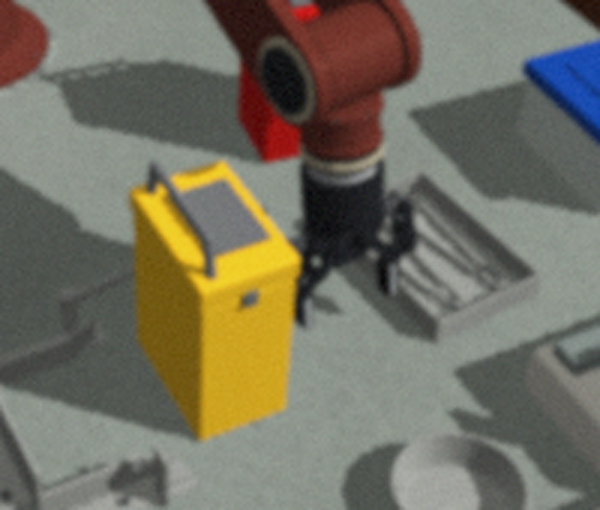

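Call:
step_arm([
  [-15,3,15,0],
  [-10,0,10,0],
  [0,0,4,0],
  [0,0,0,0],
])

```text
time: 13.8
tool_pos: [0.6227, 0.1806, 0.003]
tool_rot: [-0.011, 0.995, 0.023, 0.094]
contact_force: [-0.8, -0.5, 0.3]
gripper_width: 1.002
```

```bash
python3 - 2>/dev/null <<'E'
from h import *
tb();binb()
E
```

```text
t 13.8 tcp [0.6227 0.1806 0.003 ] b-frame [-291.     7.2] tool-x yaw 2.5 toolz [ 0.1858  0.0265 -0.9822] F [-0.8 -0.5  0.3] grip 1.002
bin b-frame x,y mm [-152.    -0.3] rel yaw deg -0.69 size [145.2  93.5] z 0.1935 1195 world [0.6195 0.0415]
```

Call:
step_arm([
  [0,8,6,0],
  [0,6,0,0],
  [0,5,0,0],
  [0,5,0,0],
  [0,5,0,0],
  [0,5,0,0],
])

```text
time: 14.45
tool_pos: [0.6282, 0.1525, 0.0004]
tool_rot: [-0.019, 0.995, 0.02, 0.096]
contact_force: [-1.7, 10.5, 1.5]
gripper_width: 0.997
```

```bash
python3 - 2>/dev/null <<'E'
from h import *
tb();binb()
E
```

```text
t 14.45 tcp [6.282e-01 1.525e-01 4.000e-04] b-frame [-262.7   11.9] tool-x yaw 2.1 toolz [ 0.1905  0.0419 -0.9808] F [-1.7 10.5  1.5] grip 0.997
bin b-frame x,y mm [-140.3    1.1] rel yaw deg 0.01 size [145.5  93.9] z 0.1934 1192 world [0.6213 0.0298]
```

Call:
step_arm([
  [-1,5,1,0],
  [-1,5,1,0],
  [-1,5,1,0],
  [-1,5,1,0],
  [-1,5,1,0],
  [-1,5,1,0],
])

```text
time: 15.1
tool_pos: [0.631, 0.1363, 0.0019]
tool_rot: [-0.033, 0.994, 0.019, 0.104]
contact_force: [-2.0, 11.8, 4.7]
gripper_width: 0.999
```

```bash
python3 - 2>/dev/null <<'E'
from h import *
tb();binb()
E
```

```text
t 15.1 tcp [0.631  0.1363 0.0019] b-frame [-246.5   14.2] tool-x yaw 1.8 toolz [ 0.205   0.069  -0.9763] F [-2.  11.8  4.7] grip 0.999
bin b-frame x,y mm [-122.5    2. ] rel yaw deg 1.04 size [145.2  93.3] z 0.1935 1111 world [0.6227 0.012 ]
```

Call:
step_arm([
  [0,9,1,0],
  [0,11,1,0],
  [0,11,1,0],
  [0,11,1,0],
])

```text
time: 15.55
tool_pos: [0.6371, 0.104, 0.0015]
tool_rot: [-0.042, 0.993, 0.019, 0.108]
contact_force: [-1.1, 11.7, 2.5]
gripper_width: 0.998
```

```bash
python3 - 2>/dev/null <<'E'
from h import *
tb();binb()
E
```

```text
t 15.55 tcp [0.6371 0.104  0.0015] b-frame [-214.    19.2] tool-x yaw 1.7 toolz [ 0.2126  0.087  -0.9732] F [-1.1 11.7  2.5] grip 0.998
bin b-frame x,y mm [-89.1   5.3] rel yaw deg 0.36 size [144.3  94.1] z 0.1934 1024 world [ 0.6271 -0.0213]
```

Call:
step_arm([
  [-3,10,1,0],
  [-3,11,1,0],
  [-3,11,1,0],
  [-2,11,1,0],
])

```text
time: 16.0
tool_pos: [0.6325, 0.0677, -0.0038]
tool_rot: [-0.049, 0.992, 0.02, 0.112]
contact_force: [-0.0, 11.4, 2.2]
gripper_width: 0.999
```

```bash
python3 - 2>/dev/null <<'E'
from h import *
tb();binb()
E
```

```text
t 16.0 tcp [ 0.6325  0.0677 -0.0038] b-frame [-177.8   13.5] tool-x yaw 1.6 toolz [ 0.2198  0.1017 -0.9702] F [-0.  11.4  2.2] grip 0.999
bin b-frame x,y mm [-51.9   3.2] rel yaw deg 1.19 size [145.4  94.1] z 0.1931 1033 world [ 0.6262 -0.0585]
```

Call:
step_arm([
  [-1,10,0,0],
  [-1,11,0,0],
  [-1,11,0,0],
])

```text
time: 16.35
tool_pos: [0.6321, 0.0401, -0.0054]
tool_rot: [-0.054, 0.992, 0.02, 0.113]
contact_force: [-0.2, 9.9, 2.2]
gripper_width: 1.001
```

```bash
python3 - 2>/dev/null <<'E'
from h import *
tb();binb()
E
```

```text
t 16.35 tcp [ 0.6321  0.0401 -0.0054] b-frame [-150.3   12.2] tool-x yaw 1.6 toolz [ 0.2214  0.1123 -0.9687] F [-0.2  9.9  2.2] grip 1.001
bin b-frame x,y mm [-24.1   2.8] rel yaw deg 1.03 size [144.2  94.1] z 0.1932 1015 world [ 0.6266 -0.0864]
```

Call:
step_arm([
  [0,9,-1,0],
  [0,9,-1,0],
  [0,6,0,0],
])

```text
time: 16.7
tool_pos: [0.6323, 0.0198, -0.0051]
tool_rot: [-0.06, 0.992, 0.02, 0.112]
contact_force: [-1.7, 12.1, 3.8]
gripper_width: 0.999
```

Call:
step_arm([
  [0,4,0,0],
  [0,4,0,0],
])

```text
time: 16.9
tool_pos: [0.633, 0.016, -0.0045]
tool_rot: [-0.064, 0.991, 0.019, 0.112]
contact_force: [4.2, 20.5, 2.3]
gripper_width: 0.998
```

```bash
python3 - 2>/dev/null <<'E'
from h import *
tb();binb()
E
```

```text
t 16.9 tcp [ 0.633   0.016  -0.0045] b-frame [-126.2   12.4] tool-x yaw 1.4 toolz [ 0.2193  0.1316 -0.9667] F [ 4.2 20.5  2.3] grip 0.998
bin b-frame x,y mm [1.4 3.3] rel yaw deg 1.61 size [145.9  94.2] z 0.1934 987 world [ 0.628  -0.1118]
```

Call:
step_arm([
  [0,3,0,0],
  [0,2,0,0],
  [0,0,0,0],
  [0,-10,0,0],
  [0,-20,0,0],
  [0,-10,-30,0],
  [0,0,-45,0],
  [0,0,-45,0],
])

```text
time: 17.75
tool_pos: [0.5993, 0.0412, 0.1125]
tool_rot: [-0.07, 0.992, 0.018, 0.104]
contact_force: [0.5, -0.3, 0.5]
gripper_width: 0.998
```

```bash
python3 - 2>/dev/null <<'E'
from h import *
tb();binb()
X=0
im,d=grab_frame("top");X=pts("top",d);z=X[...,2];x=X[...,0];y=X[...,1]
m=(z>.03)&(z<.055)&(abs(x-.49)<.02)&(y>0.03)&(y<.15)
q=(X[m][:,:2]*1000).astype(np.float32);print("bar",cv2.fitLine(q,cv2.DIST_HUBER,0,.01,.01).ravel(),len(q))
m=(z>.045)&(z<.068)&(x>.56)&(x<.69)&(y<-.13)&(y>-.19);q=X[m];print("stop",np.median(q,0),len(q))
E
```

```text
t 17.75 tcp [0.5993 0.0412 0.1125] b-frame [-152.4  -20.5] tool-x yaw 1.3 toolz [ 0.2031  0.1434 -0.9686] F [ 0.5 -0.3  0.5] grip 0.998
bin b-frame x,y mm [1.2 3.4] rel yaw deg 0.42 size [145.3  94.1] z 0.1933 1019 world [ 0.6281 -0.1116]
bar [ 1.4770573e-01 -9.8903137e-01  4.8603918e+02  1.1161688e+02] 102
stop [ 0.56130217 -0.15852175  0.06258499] 3
```

Call:
step_arm([
  [-30,-5,-8,0],
  [-40,-5,-9,0],
  [-40,-5,-9,0],
  [-40,-5,-9,0],
  [0,0,0,0],
])

```text
time: 18.35
tool_pos: [0.4454, 0.0514, 0.1231]
tool_rot: [-0.068, 0.991, 0.017, 0.113]
contact_force: [0.5, 0.0, -0.8]
gripper_width: 0.997
```

```bash
python3 - 2>/dev/null <<'E'
from h import *
tb()
E
```

```text
t 18.35 tcp [0.4454 0.0514 0.1231] b-frame [-167.5 -174.1] tool-x yaw 1.1 toolz [ 0.2211  0.1391 -0.9653] F [ 0.5  0.  -0.8] grip 0.997
```

Call:
step_arm([
  [-8,0,35,0],
  [-9,0,40,0],
  [-8,0,30,0],
  [-3,0,10,0],
  [0,0,0,0],
])

```text
time: 18.85
tool_pos: [0.4465, 0.0663, 0.0049]
tool_rot: [-0.067, 0.991, 0.016, 0.118]
contact_force: [-0.2, 0.6, 0.6]
gripper_width: 0.999
```

```bash
python3 - 2>/dev/null <<'E'
from h import *
tb()
E
```

```text
t 18.85 tcp [0.4465 0.0663 0.0049] b-frame [-182.3 -172.4] tool-x yaw 1.0 toolz [ 0.2318  0.1357 -0.9632] F [-0.2  0.6  0.6] grip 0.999
```

Call:
step_arm([
  [20,0,5,0],
  [20,0,5,0],
  [20,0,5,0],
  [20,0,5,0],
  [20,0,5,0],
  [10,0,2,0],
])

```text
time: 19.45
tool_pos: [0.5646, 0.0712, 0.006]
tool_rot: [-0.066, 0.991, 0.015, 0.117]
contact_force: [-1.1, 0.8, -0.4]
gripper_width: 0.997
```

```bash
cat >> h.py <<'E'
def bar():
    H=O-.058*EX-.112*EY
    im,d=grab_frame("top");X=pts("top",d);z=X[...,2]
    v=X[...,:2]-H;r=np.linalg.norm(v,axis=-1);u=v@EX;w=v@EY
    a=np.arctan2(-u,w)
    m=(z>.032)&(z<.055)&(r>.03)&(r<.235)&(a>-.3)&(a<1.9)
    h,e=np.histogram(a[m],bins=110,range=(-.3,1.9));k=h.argsort()[::-1][:5]
    print("bar angle bins",[(round(e[i]+.01,2),int(h[i]),round(float(np.ptp(r[m&(a>e[i])&(a<e[i+1])])),3)) for i in k])
E
python3 - 2>/dev/null <<'E'
from h import *
tb();bar()
E
```

```text
t 19.45 tcp [0.5646 0.0712 0.006 ] b-frame [-183.5  -54.3] tool-x yaw 0.9 toolz [ 0.2304  0.1349 -0.9637] F [-1.1  0.8 -0.4] grip 0.997
bar angle bins [(np.float64(0.83), 64, 0.14), (np.float64(0.81), 51, 0.144), (np.float64(0.85), 49, 0.135), (np.float64(0.79), 26, 0.141), (np.float64(-0.09), 11, 0.031)]
```

Call:
step_arm([
  [0,12,0,0],
  [0,14,0,0],
  [0,14,0,0],
])

```text
time: 19.8
tool_pos: [0.568, 0.0314, 0.0029]
tool_rot: [-0.067, 0.99, 0.017, 0.119]
contact_force: [2.2, 6.3, 6.0]
gripper_width: 1.003
```

```bash
python3 - 2>/dev/null <<'E'
from h import *
tb();bar();binb()
E
```

```text
t 19.8 tcp [0.568  0.0314 0.0029] b-frame [-143.6  -52.1] tool-x yaw 1.1 toolz [ 0.2339  0.137  -0.9626] F [2.2 6.3 6. ] grip 1.003
bar angle bins [(np.float64(0.33), 67, 0.167), (np.float64(0.31), 62, 0.158), (np.float64(0.35), 47, 0.161), (np.float64(0.29), 31, 0.163), (np.float64(-0.11), 9, 0.021)]
bin b-frame x,y mm [1.4 3.2] rel yaw deg 0.32 size [144.2  94.5] z 0.1932 1220 world [ 0.6279 -0.1118]
```

Call:
step_arm([
  [0,-15,0,0],
  [0,-25,0,0],
  [0,-20,0,0],
  [35,0,2,0],
  [40,0,2,0],
  [40,0,2,0],
  [38,0,2,0],
  [0,0,0,0],
])

```text
time: 20.7
tool_pos: [0.7117, 0.0932, 0.0362]
tool_rot: [-0.065, 0.991, 0.014, 0.115]
contact_force: [0.3, 0.6, 1.5]
gripper_width: 1.001
```

```bash
python3 - 2>/dev/null <<'E'
from h import *
tb();bar();save("top","t5.png",(230,80,230,190),3)
E
```

```text
t 20.7 tcp [0.7117 0.0932 0.0362] b-frame [-200.9   93.5] tool-x yaw 0.8 toolz [ 0.2258  0.1326 -0.9651] F [0.3 0.6 1.5] grip 1.001
bar angle bins [(np.float64(0.15), 31, 0.121), (np.float64(0.17), 27, 0.108), (np.float64(0.13), 23, 0.132), (np.float64(0.19), 20, 0.088), (np.float64(0.21), 13, 0.077)]
```

View pics/t5.png

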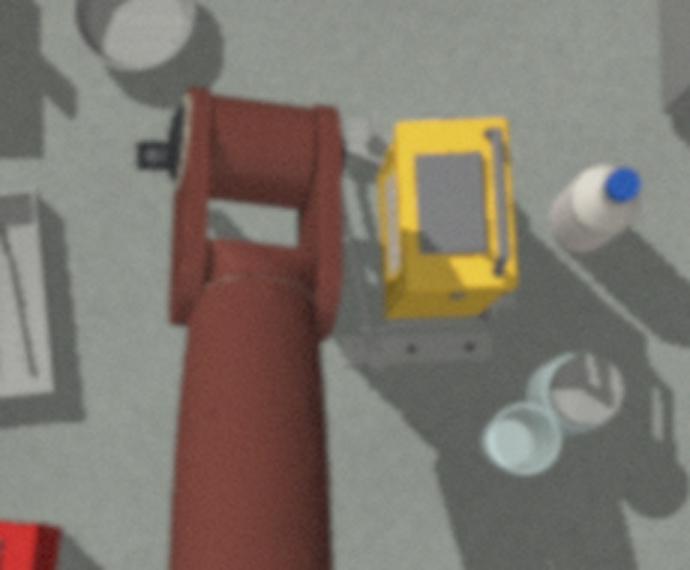

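Call:
step_arm([
  [17,0,8,0],
  [0,14,0,0],
  [0,14,0,0],
  [0,12,0,0],
  [0,0,0,0],
])

```text
time: 21.3
tool_pos: [0.7186, 0.0523, 0.0204]
tool_rot: [-0.065, 0.992, 0.014, 0.106]
contact_force: [0.5, 0.1, 0.1]
gripper_width: 1.0
```

```bash
python3 - 2>/dev/null <<'E'
from h import *
tb();bar();binb()
E
```

```text
t 21.3 tcp [0.7186 0.0523 0.0204] b-frame [-159.8   99. ] tool-x yaw 0.8 toolz [ 0.2093  0.1329 -0.9688] F [0.5 0.1 0.1] grip 1.0
bar angle bins [(np.float64(0.19), 13, 0.03), (np.float64(0.17), 7, 0.022), (np.float64(0.15), 4, 0.007), (np.float64(-0.23), 2, 0.003), (np.float64(-0.27), 2, 0.003)]
bin b-frame x,y mm [1.4 3.7] rel yaw deg 0.34 size [145.   94.8] z 0.1932 1204 world [ 0.6283 -0.1118]
```

Call:
step_arm([
  [10,0,-10,0],
  [2,0,-3,0],
  [0,8,-1,0],
  [0,8,0,0],
  [0,0,0,0],
])

```text
time: 21.9
tool_pos: [0.7303, 0.036, 0.0381]
tool_rot: [-0.066, 0.992, 0.016, 0.108]
contact_force: [-0.3, -0.1, 0.0]
gripper_width: 1.002
```

```bash
python3 - 2>/dev/null <<'E'
from h import *
tb();bar()
E
```

```text
t 21.9 tcp [0.7303 0.036  0.0381] b-frame [-143.1  110.2] tool-x yaw 1.0 toolz [ 0.2125  0.1339 -0.9679] F [-0.3 -0.1  0. ] grip 1.002
bar angle bins [(np.float64(0.13), 16, 0.035), (np.float64(0.11), 14, 0.031), (np.float64(0.09), 9, 0.031), (np.float64(0.15), 3, 0.017), (np.float64(0.07), 3, 0.02)]
```

Call:
step_arm([
  [-1,0,6,0],
  [0,5,0,0],
  [0,5,0,0],
  [0,5,0,0],
])

```text
time: 22.35
tool_pos: [0.7338, 0.0216, 0.0358]
tool_rot: [-0.065, 0.992, 0.017, 0.111]
contact_force: [-1.7, 0.7, 3.3]
gripper_width: 1.001
```

```bash
python3 - 2>/dev/null <<'E'
from h import *
tb();bar();binb()
E
```

```text
t 22.35 tcp [0.7338 0.0216 0.0358] b-frame [-128.6  113.3] tool-x yaw 1.1 toolz [ 0.2174  0.1324 -0.9671] F [-1.7  0.7  3.3] grip 1.001
bar angle bins [(np.float64(0.05), 15, 0.031), (np.float64(0.03), 13, 0.031), (np.float64(0.07), 8, 0.028), (np.float64(0.01), 6, 0.027), (np.float64(-0.09), 1, 0.0)]
bin b-frame x,y mm [10.5  0.7] rel yaw deg -4.36 size [ 79.3 145.9] z 0.1932 725 world [ 0.6256 -0.121 ]
```

Call:
step_arm([
  [0,4,0,0],
  [0,4,0,0],
])

```text
time: 22.65
tool_pos: [0.7346, 0.0133, 0.0356]
tool_rot: [-0.065, 0.992, 0.017, 0.111]
contact_force: [-4.7, -0.8, 6.7]
gripper_width: 0.998
```

Call:
step_arm([
  [0,5,0,0],
])

```text
time: 22.75
tool_pos: [0.7347, 0.0099, 0.0356]
tool_rot: [-0.067, 0.991, 0.016, 0.111]
contact_force: [-4.8, 13.9, 10.7]
gripper_width: 1.002
```

```bash
python3 - 2>/dev/null <<'E'
from h import *
tb();bar();save("scene","sc6.png",(190,150,170,160),3.5)
E
```

```text
t 22.75 tcp [0.7347 0.0099 0.0356] b-frame [-116.8  113.9] tool-x yaw 1.0 toolz [ 0.2173  0.1356 -0.9666] F [-4.8 13.9 10.7] grip 1.002
bar angle bins [(np.float64(-0.01), 16, 0.031), (np.float64(0.01), 15, 0.027), (np.float64(-0.03), 11, 0.029), (np.float64(-0.09), 7, 0.022), (np.float64(0.03), 2, 0.005)]
```

View pics/sc6.png

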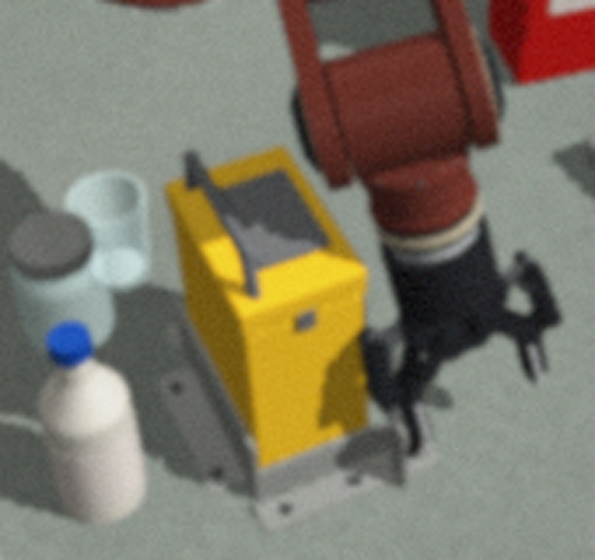

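The bin stands home at (270,330) and the fingers at (410,400) hold the bar against the catch. The force has risen to 14 N. Now I'll back off and check with a clear view.

Call:
step_arm([
  [0,1,0,0],
  [0,0,0,0],
  [0,0,0,0],
  [0,-12,0,0],
  [0,-25,0,0],
  [0,-30,0,0],
  [0,-30,-20,0],
  [0,0,-40,0],
])

```text
time: 23.65
tool_pos: [0.7092, 0.1047, 0.0946]
tool_rot: [-0.069, 0.992, 0.015, 0.1]
contact_force: [0.1, -0.5, 0.8]
gripper_width: 1.0
```

Call:
step_arm([
  [0,0,-40,0],
  [0,-40,-40,0],
  [0,-45,-40,0],
  [0,-45,-20,0],
  [0,-45,0,0],
  [0,-20,0,0],
  [0,0,0,0],
])

```text
time: 24.35
tool_pos: [0.672, 0.2798, 0.2519]
tool_rot: [-0.072, 0.992, 0.015, 0.1]
contact_force: [-0.8, -0.0, -0.4]
gripper_width: 1.0
```

```bash
python3 - 2>/dev/null <<'E'
from h import *
tb();bar();binb();save("top","t7.png",(230,80,230,190),3)
X=np.load("top.npy")
im,d=grab_frame("top");Y=pts("top",d)
for n,zz in(("beaker",.085),("jar",.1),("bottle",.17)):
    f=lambda X:np.median(X[(abs(X[...,2]-zz)<.012)&(X[...,0]>.4)&(X[...,0]<.72)&(X[...,1]<-.18)&(X[...,1]>-.32)],0).round(3)
    print(n,f(X),f(Y))
f=lambda X:np.median(X[(X[...,2]>.015)&(X[...,2]<.05)&(X[...,0]>.48)&(X[...,0]<.68)&(X[...,1]>.2)&(X[...,1]<.42)],0).round(3)
print("tray",f(X),f(Y))
# bar line fit
H=O-.058*EX-.112*EY;v=Y[...,:2]-H;w=v@EY;u=v@EX
m=(Y[...,2]>.035)&(Y[...,2]<.055)&(w>.03)&(w<.2)&(abs(u)<.02)&(u<.012)
p=np.polyfit(w[m],u[m],1);print("bar slope rad",-p[0],"off",p[1],m.sum())
E
```

```text
t 24.35 tcp [0.672  0.2798 0.2519] b-frame [-388.6   59.7] tool-x yaw 0.9 toolz [ 0.1969  0.1451 -0.9696] F [-0.8 -0.  -0.4] grip 1.0
bar angle bins [(np.float64(0.01), 79, 0.194), (np.float64(-0.01), 63, 0.179), (np.float64(-0.03), 47, 0.2), (np.float64(0.03), 36, 0.195), (np.float64(-0.05), 30, 0.176)]
bin b-frame x,y mm [1.5 3.4] rel yaw deg 0.22 size [144.7  95.1] z 0.1932 1224 world [ 0.6281 -0.1119]
beaker [ 0.474 -0.223  0.086] [ 0.472 -0.223  0.085]
jar [ 0.487 -0.237  0.1  ] [ 0.487 -0.236  0.1  ]
bottle [ 0.648 -0.257  0.169] [ 0.649 -0.256  0.168]
tray [0.589 0.321 0.028] [0.634 0.338 0.027]
bar slope rad -0.0009342702259293631 off 0.0005916096431467892 219
```

View pics/t7.png

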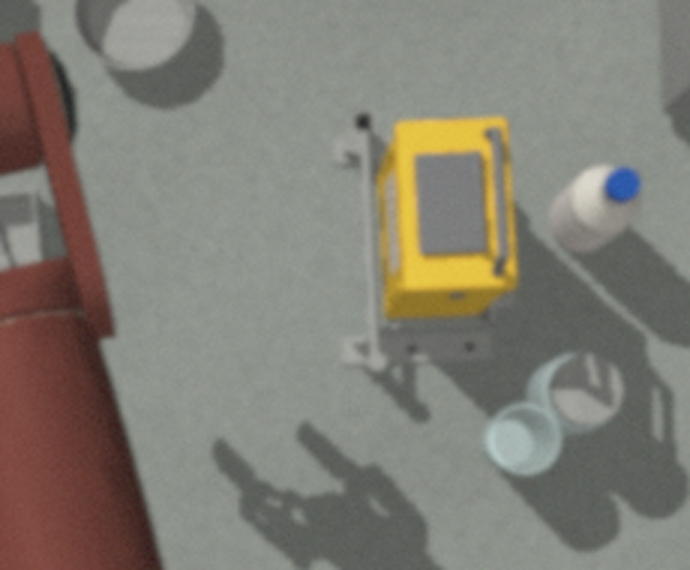

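The picture shows the bin home at (450,215), the bar shut from the hinge at (375,360) to the ball at (362,120) against its catch, and the hand clear. The tray's centre reading is shifted because the arm hides part of it.

```bash
python3 -c "
from plant import *
print(job_done())"
```

```text
the job is handed in; nothing more can be done
None
```

The sharps bin stands home in its bracket, the swing bar is shut against its catch, and the hand is clear. I handed the job in at about 24 s of the 72 s. No verdict was reported.

**What I did:**
- I first nudged the bin from its far side to line it up with the bracket.
- I then pushed it from its -x face until it met the back stop, where the force rose to 20 N.
- I swept the bar from about 1.69 rad to shut and pressed it against the catch at about 14 N.

**Last checks:**

| Check | Measured | Limit |
|---|---|---|
| Bin x from home | +1.5 mm | ±6 mm |
| Bin y from home | +3.4 mm | ±8 mm |
| Bin yaw | about 0.2° | about 3.4° |
| Lid height | unchanged (0.193 m), so upright | – |
| Bar angle | about 0.00 rad | 0.05 rad |

Beaker, jar and bottle are within 2 mm of where they started.

**What disagreed or did not go to plan:**
- **Fingertips:** the gripper's knuckles stand out past the fingertips, so the knuckles did most of the pushing on the bin. Contact on the -x face was at about 50–65 mm, not the ideal 30 mm. The first touch on the wide side was nearer 100 mm. The bin stayed upright in every check.
- **Tool tilt:** the tool drifted to about 14° off vertical during the job.
- **Tray:** its last reading was unreliable (median shifted about 48 mm) because the arm hid part of it. I planned the moves to stay clear of it, and I felt no contact there.

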